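Lock the bench stop and butt the board against it

ROBOT

A 7-joint arm with a two-finger parallel gripper is mounted at the origin on the work surface. World frame = base frame: x ahead of the robot, y to its left, z up, the work surface at z = 0. Lengths are in m, angles in rad, forces in N, time in s.
With the tool pointing down it reaches from about 0.35 to 0.9 m from the base axis. Payload 7.2 kg.
Tool frame: the origin (TCP) lies on the centre line of the jaws, within the pads' length; the fingertips stand 22 mm ahead of it and the grasp point (between the pads) lies 3 mm ahead of it; z points along the fingers, y is the line along which they close (so a half turn about z gives the same grasp; the last joint's range is limited). The gripper opens to 85 mm and grips with 20 to 120 N. Pads are 22 mm wide; open, the fingers measure 114 mm over their backs; the gripper's body (76 mm by 85 mm) begins 54 mm behind the grasp point. The pads swing forward as they close: fully open they stand 13 mm farther back than shut.
Start: joints at [1.128, 0.411, -0.013, 1.596, 0.006, 1.134, -0.082], TCP at [0.229, -0.582, 0.253] pointing down, gripper open.
Joint ranges: [-2.95, 2.95], [-0.29, 1.99], [-1.47, 1.44], [0.14, 2.54], [-1.03, 4.17], [0.13, 1.85], [-2.86, 2.86]. Speed limits (rad/s): [2.39, 2.39, 3.01, 3.01, 3.14, 3.14, 3.14].

INTERFACE

Orientations are given as a unit quaternion [x, y, z, w].
In Python, from bench import r gives the robot as it stands.
- The arm moves only by the shell command python3 -m creep 'ROWS' [FORCE]. ROWS is text: rows parted by semicolons, each of 5 numbers parted by spaces: the shift along the world's x, y, z in m, then the turn about the world's z in degrees, then the closure, from 0 (fully open) to 1 (shut). A call has 1 to 8 rows; each row is the pose to reach, as a shift and turn from the pose commanded when the call began; what a row does not reach only later rows make up. A row lasts 1/10 s, in which the tool goes at most 50 mm and 8.59 degrees, less where a joint would pass 70% of its speed; a pose out of reach is approached as far as the arm can. A call with a gripper value outside its range is refused whole. The fingers move at their own pace and stop on an object; FORCE is the grip in N (left out, the last holds). Time passes only in rows, so rows that repeat a pose let the fingers close. It gives the time, the measured TCP pose, the force, the opening and the grip force at its end, in the units of the state.
- r.state(): the state, without advancing time (a new reading comes with each control period).
- r.get_image(name): name is "side" or "top" or "wrist"; returns (picture, depth): 400x640x3 uint8, blue, green, red; 400x640 float32, m along the optical axis (not along the pixel's ray), 0 where there is no reading.
- r.camera_info(name): a dict with "K" (3x3 intrinsics, pixels), "eye" and "rotation" of the camera in the world. Camera axes: x right, y down, z forward; pixel columns grow to the right and rows downward; lengths in m; the calibration is good to about 2 mm. The wrist camera is an equidistant fisheye: a pixel r from the principal point sees the ray r / f radians off the axis. A picture is of the moment at which its call begins: read the wrist's pose just before it. camera_info takes no time and is no camera call; for the wrist camera it gives the pose at the moment of the call.
- r.finish_job(): hands the job in; it is judged then, once.
The state is a dict: "time_s": time; "q": joint angles; "qd": joint speeds; "joint_torque": joint torques, N m; "eef_pos": TCP position; "eef_rot": TCP orientation; "force": force on the tool from outside, world axes, zero at the start; "moment": the same for the moment, N m; "finger_gap": opening from 0.0 (shut) to 1.0 (fully open); "grasp_force": force on a finger pad.
Only numpy, scipy, OpenCV 4.12 (cv2) and the standard library are available. Lean on these libraries where they do the work, as an engineer would, in place of code of your own. Each camera call takes 0.05 s, during which the arm holds its last target. There are 200 camera calls.

TASK

Get the work block ready for planing: take the bench stop out of its holder, push it down into the steel socket of the work block against the spring, and turn it clockwise until it is locked with its wooden head square across the block. Let go of it, then slide the board along its rails until its end rests against the stop. Leave the other things on the bench where they are.

Things in the scene. Friction and masses are not known exactly. Their poses are not given: they have to be found in the camera images.
- stop_mid (a point): Centre of the loose bench stop's head: pale wooden block 54 mm long (x), 18 mm thick (y), 56 mm tall (z, up); grip it across the 18 mm. Below it, a steel flange 54 mm wide, 6 mm thick (28 to 34 mm below this point), then the shaft. Half a turn about z makes no difference. About 250 g. It starts upright in the holder, its flange resting on the holder's top.
- stop_foot (a point): Lower end of the stop's steel shaft, on its axis, 64 mm below stop_mid; same axes. The shaft is 22 mm in diameter, tapering to 12 mm over the last 12 mm. Two lugs, 12 to 19 mm above this point, reach 20 mm either side of the axis along x and are 7 mm wide. The flange's underside is 30 mm above this point.
- holder: Fixed plywood block 90 x 90 x 45 mm with a round hole 43 mm wide in which the stop hangs loosely; lift it straight out, in any yaw, by 35 mm or more. Origin: centre of its underside.
- socket_mouth (a point): Centre of the socket, on the top face of its steel plate, 10 mm below the block's wooden top in a 60 x 60 mm recess that takes the flange. Axes: x across the block, y along it, z up. The plate is 8 mm thick, with a 26 mm round hole and a through slot 12 mm wide, 44 mm long for the lugs; the slot lies 60 degrees anticlockwise (from above) from x.
- socket_floor (a point): Point 55 mm straight below socket_mouth. How it locks: stop fully down (flange on the plate) has stop_mid 34 mm above socket_mouth. Held down, it turns 60 degrees clockwise (from above) until its x lies along the block's x; inner ends stop it about 4 degrees later. Let go, it rises 3 mm and its lugs bear on the plate from below. If not turned, it pops up about 12 mm more.
- spring_pad (a joint): Sprung pad under the socket that the stop's foot pushes down, m: 0 up and free (its top 14 mm below socket_mouth), -0.013 with the stop locked, -0.016 with the stop fully down. The spring pushes up with 2 N at 0 and 9 N at -0.016.
- work_block: Fixed wooden work block 150 mm across (x), 380 mm along (y), 75 mm high. Origin: centre of its underside; the socket lies 115 mm from it towards -y, on the centre line. On its top two dark rails, 10 mm high and 81 mm apart, run along y from y = -60 to y = 170 mm and guide the board.
- board_front (a point): Centre of the end face of the board that looks to the socket (at half its thickness). The board is pale wood, 78 mm wide (x), 120 mm long (y), 20 mm thick, about 140 g, lying loose between the rails on the block's top; its -y points to the socket.
- board_back (a point): Centre of the board's other end face, the one to push on, 120 mm from the front one.
- glue_bottle: White glue bottle, 60 mm in diameter, 160 mm tall, standing on the bench; leave it alone. Origin: centre of its underside.
- tape_measure: Tape measure, 70 x 38 x 62 mm, standing on the bench; leave it alone. Origin: centre of its underside.
- screwdriver: Screwdriver with a red handle, about 200 mm long, lying on the bench between robot and block; leave it alone. x points along it to its tip.
There are look-alikes about, which are no part of the job. What is shaped like the part that bears stop_mid but pink is not meant. Of the things that look like the part that bears board_front, the larger one is meant.

How it is judged:
On the way, in this order (a step that is already met when the one before it is completed fails the run):
1. the bench stop is locked in the socket and let go (horizontal distance between stop_mid and socket_mouth below 0.006 m and z of stop_mid in the frame of socket_mouth below 0.0405 m and angle between the x axis of stop_mid and the x axis of socket_mouth, either way round below 0.2 rad and angle between stop_mid's own z axis and vertical below 0.12 rad and contact force between the fingers and bench_stop below 0.1 N), for 0.3 s.
2. the board's end rests against the stop (horizontal distance between board_front and stop_mid below 0.0125 m), for 0.2 s.
At the end, for the whole second after the job is handed in: Stop locked: within 6 mm of the socket axis, head centre at most 40.5 mm above the plate (locked 37), within 0.2 rad of square and 0.12 rad of upright. Board flat and still, its front at most 12.5 mm from the stop's centre (touching 9). Bystanders moved under 30 mm (horizontal distance between stop_mid and socket_mouth below 0.006 m and z of stop_mid in the frame of socket_mouth below 0.0405 m and angle between the x axis of stop_mid and the x axis of socket_mouth, either way round below 0.2 rad and angle between stop_mid's own z axis and vertical below 0.12 rad and horizontal distance between board_front and stop_mid below 0.0125 m and z of each of board_front, board_back in the frame of socket_mouth below 0.024 m and linear speed of board below 0.01 m/s).
It fails at once if the glue bottle, the tape measure or the screwdriver is moved more than 30 mm (distance of any of glue_bottle, tape_measure, screwdriver from where it was at the start of the episode above 0.03 m).
It also fails if it takes over 64 s, if anything falls off the work surface, if the arm or the gripper's body presses on something with over 40 N, if the wrist force passes 120 N, or if a joint passes its speed limit or range.

## Working session

There is one attempt and no reset: what is moved stays moved. The work goes in short steps, Python scripts to look and compute and a shell command to move; the robot and the scene stay as the last step left them, time stands still between calls to the robot, and variables do not carry over. Pictures are saved under pics/ and viewed, at most 10 in all, crops included, and the job is handed in when it is done.

```bash
mkdir -p pics; ls; cat > h.py <<'E'
import numpy as np, cv2
from bench import r
def save(name,fn):
    img,d=r.get_image(name); cv2.imwrite('pics/'+fn+'.png',img); np.save('pics/'+fn+'.npy',d); return img,d
def ray(ci,u,v):
    K=np.array(ci['K']); return np.array(ci['rotation'])@np.array([(u-K[0,2])/K[0,0],(v-K[1,2])/K[1,1],1])
def cloud(name,d):
    ci=r.camera_info(name);K=np.array(ci['K']);R=np.array(ci['rotation'])
    v,u=np.mgrid[:400,:640]
    p=np.stack([(u-K[0,2])/K[0,0]*d,(v-K[1,2])/K[1,1]*d,d],-1)
    return p@R.T+np.array(ci['eye'])
def onplane(name,u,v,z):
    ci=r.camera_info(name);e=np.array(ci['eye']);k=ray(ci,u,v);return e+k*(z-e[2])/k[2]
E
python3 - <<'E'
from h import *
for n in('top','side'):
    save(n,n+'0'); print(n,r.camera_info(n))
print(r.camera_info('wrist')); s=r.state(); print(s['time_s'],s['eef_pos'],s['eef_rot'],s['force'])
E
```

```text
pics
top {'K': array([[426.60443652,   0.        , 322.27675255],
       [  0.        , 426.60443652, 199.91685398],
       [  0.        ,   0.        ,   1.        ]]), 'eye': array([0.41101351, 0.01684948, 1.19468888]), 'rotation': array([ 0.71616906, -0.69414652,  0.06023386, -0.04042731])}
side {'K': array([[405.34597134,   0.        , 312.41233485],
       [  0.        , 405.34597134, 206.46222795],
       [  0.        ,   0.        ,   1.        ]]), 'eye': array([0.3842554 , 0.64926995, 0.83245182]), 'rotation': array([-0.14323672,  0.92455775, -0.3503726 ,  0.0437637 ])}
{'K': array([[309.70691629,   0.        , 319.32455366],
       [  0.        , 309.70691629, 200.35330432],
       [  0.        ,   0.        ,   1.        ]]), 'eye': array([ 0.30186274, -0.55221915,  0.37289078]), 'rotation': array([ 0.81654067, -0.55597407, -0.08773193,  0.12828589])}
0.1 [ 0.22860931 -0.58123774  0.25251542] [ 9.82487311e-01  1.86328020e-01 -1.94691834e-04 -7.17217982e-04] [0.49324371 0.6331599  0.11955283]
```

View pics/top0.png

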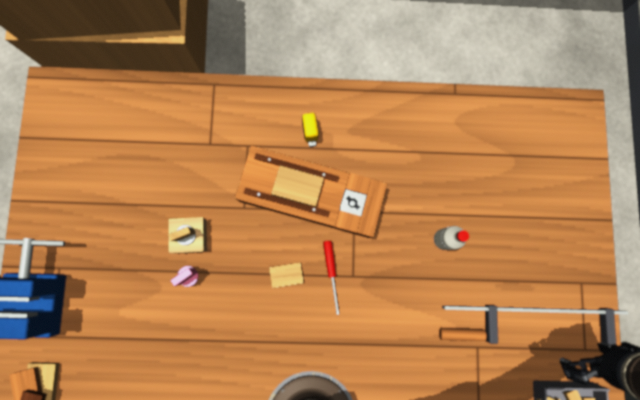

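View pics/side0.png

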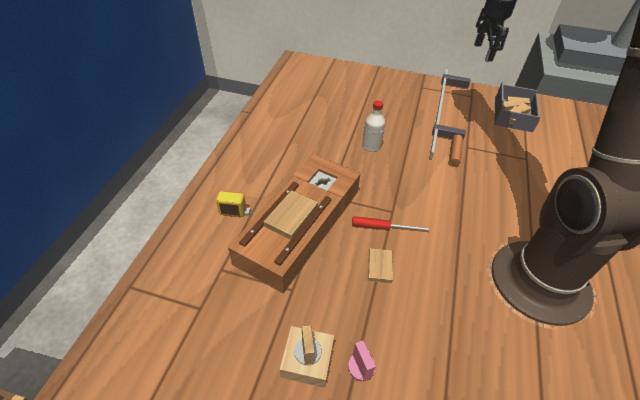

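The top view shows two candidates for the stop: pale wood in the holder at (186,235) and pink at (186,276). The pale one is meant, because pink is excluded. There are also two boards: (298,187) between the rails and (286,275) on the bench. The one on the block is meant, because it is larger. The socket is at (353,203), the tape at (311,127), the bottle at (452,238) and the screwdriver at (332,275).

```bash
sed -i "s/^from bench import r/from bench import r\nfrom scipy.spatial.transform import Rotation as Ro/; s/np.array(ci\['rotation'\])/Ro.from_quat(ci['rotation']).as_matrix()/" h.py
python3 - <<'E'
from h import *
img=cv2.imread('pics/top0.png');d=np.load('pics/top0.npy');P=cloud('top',d);np.save('pics/P.npy',P)
for n,(u,v) in dict(holder=(174,247),head=(181,237),socketplate=(360,212),board=(298,187),blk=(375,222),bench=(380,300)).items(): print(n,(u,v),P[v,u].round(4),img[v,u])
def rect(z0,z1,u0,u1,v0,v1,name):
    m=np.zeros(d.shape,np.uint8); m[v0:v1,u0:u1]=((P[...,2]>z0)&(P[...,2]<z1))[v0:v1,u0:u1]
    m=cv2.morphologyEx(m,cv2.MORPH_OPEN,np.ones((2,2)))
    q=P[m>0]; R=cv2.minAreaRect(q[:,:2].astype(np.float32)); print(name,len(q),R,q.mean(0).round(4))
rect(.065,.10,220,400,140,250,'block'); rect(.088,.103,260,335,160,215,'board/rails')
rect(.03,.06,160,215,210,260,'holder'); rect(.085,.13,160,215,210,260,'head')
a=cv2.resize(img[205:290,155:225],None,fx=6,fy=6,interpolation=cv2.INTER_CUBIC)
b=cv2.resize(img[140:242,232:392],None,fx=3.3,fy=5*.66,interpolation=cv2.INTER_CUBIC)
h=max(a.shape[0],b.shape[0]);f=lambda x:cv2.copyMakeBorder(x,0,h-x.shape[0],0,0,cv2.BORDER_CONSTANT)
o=np.hstack([f(a),f(b)]);print(o.shape);cv2.imwrite('pics/c1.png',cv2.resize(o,None,fx=.8,fy=.8))
E
```

```text
holder (174, 247) [0.4372 0.3767 0.045 ] [154 221 235]
head (181, 237) [0.462  0.3461 0.0926] [44 76 99]
socketplate (360, 212) [ 0.5446 -0.1145  0.0626] [219 226 223]
board (298, 187) [0.6013 0.0527 0.0946] [112 190 231]
blk (375, 222) [ 0.5178 -0.1532  0.0755] [ 64 127 204]
bench (380, 300) [ 0.3106 -0.1806  0.0023] [ 77 142 213]
block 7620 ((0.5457332730293274, 0.020077958703041077), (0.39455801248550415, 0.26273584365844727), 78.49295806884766) [0.5935 0.0185 0.0843]
board/rails 1363 ((0.5334065556526184, 0.06201467663049698), (0.12503057718276978, 0.22901327908039093), 81.62248229980469) [0.6027 0.0517 0.0995]
holder 961 ((0.46586668491363525, 0.2073337435722351), (0.3838183581829071, 0.09927700459957123), 88.43744659423828) [0.4676 0.3391 0.051 ]
head 197 ((0.467464417219162, 0.3526284992694855), (0.0155892763286829, 0.06688395142555237), 24.104766845703125) [0.4689 0.3449 0.0993]
(510, 948, 3)
```

View pics/c1.png

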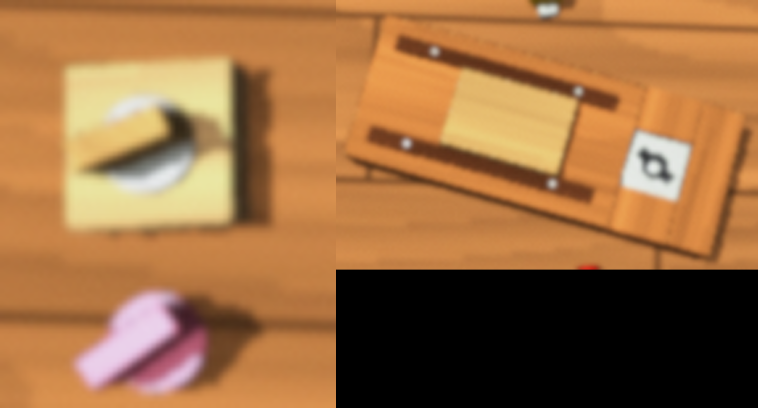

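The crop confirms both choices: the pale head sits over a steel flange in the holder, next to the pink decoy. The large pale board lies between the rails, with the white socket plate and its slot to its right.

```bash
python3 - <<'E'
from h import *
img=cv2.imread('pics/top0.png');P=np.load('pics/P.npy');hsv=cv2.cvtColor(img,cv2.COLOR_BGR2HSV)
def rect(m,z,name):
    n,l,st,c=cv2.connectedComponentsWithStats(m.astype(np.uint8)); k=1+st[1:,4].argmax()
    v,u=np.where(l==k); q=np.array([onplane('top',a,b,z)[:2] for a,b in zip(u,v)])
    R=cv2.minAreaRect((q*1000).astype(np.float32)); c=q-q.mean(0); w,V=np.linalg.eigh(c.T@c)
    print(name,len(q),np.round(R[0],1),np.round(R[1],1),round(R[2],1),'mean',q.mean(0).round(4),'pca deg',np.degrees(np.arctan2(V[1,1],V[0,1])).round(1))
def box(u0,u1,v0,v1):
    m=np.zeros(img.shape[:2],bool);m[v0:v1,u0:u1]=1;return m
S=hsv[...,1];V=hsv[...,2];Z=P[...,2]
print('hsv',hsv[187,298],hsv[175,255],hsv[247,174],hsv[170,262],hsv[233,188])
rect(box(335,372,183,222)&(S<60)&(V>150),.065,'plate')
rect(box(268,328,163,210)&(S<150)&(V>150),.095,'board')
rect(box(340,366,190,215)&(V<110),.065,'slot')
rect(box(240,340,145,185)&(V<120)&(Z>.07),.085,'railA')
rect(box(240,340,185,220)&(V<120)&(Z>.07),.085,'railB')
rect(box(160,212,215,262)&(Z>.08),.107,'head')
rect(box(165,212,215,262)&(S<60)&(V>120),.051,'flange')
E
```

```text
hsv [ 20 131 231] [ 14 172 231] [ 25  88 235] [ 15 171 232] [ 19 137 167]
plate 428 [570.7 -94.1] [60.1 58.9] 75.8 mean [ 0.5701 -0.0941] pca deg 115.7
board 1387 [605.5  54.6] [122.   79.8] 76.2 mean [0.6051 0.0549] pca deg 76.6
slot 17 [575.9 -89.8] [21.4  9.1] 69.8 mean [ 0.578  -0.0881] pca deg 78.7
railA 196 [657.2  59.8] [138.5  11.3] 77.4 mean [0.6576 0.0617] pca deg 76.7
railB 265 [563.5  82.9] [139.   14.4] 76.1 mean [0.5631 0.0809] pca deg 76.7
head 206 [471.1 344.4] [22.2 60.1] 23.3 mean [0.471  0.3445] pca deg 112.2
flange 95 [452.6 343. ] [16.9 45. ] 20.6 mean [0.4535 0.3425] pca deg 110.8
```

```bash
python3 -m creep '0.16 0.36 0.03 60 0;0.16 0.36 0.03 60 0;0.16 0.36 0.03 60 0;0.16 0.36 0.03 60 0;0.16 0.36 0.03 60 0;0.16 0.36 0.03 60 0;0.16 0.36 0.03 60 0;0.16 0.36 0.03 60 0' 40
python3 -m creep '0.05 0.38 0 31 0;0.05 0.38 0 31 0;0.05 0.38 0 31 0;0.05 0.38 0 31 0;0.05 0.38 0 31 0;0.05 0.38 0 31 0;0.05 0.38 0 31 0;0.05 0.38 0 31 0'
```

```text
time_s: 0.9
eef_pos: [0.3892, -0.2192, 0.2835]
eef_rot: [0.756, 0.655, -0.0, 0.0]
force: [0.5, -0.5, 0.7]
finger_gap: 0.999
grasp_force: 0.0
time_s: 1.7
eef_pos: [0.4384, 0.1619, 0.2835]
eef_rot: [0.555, 0.832, 0.001, -0.0]
force: [0.1, 0.0, -0.9]
finger_gap: 1.0
grasp_force: 0.0
```

```bash
python3 -m creep '0.033 0.183 -0.05 0 0;0.033 0.183 -0.05 0 0;0.033 0.183 -0.05 0 0;0.033 0.183 -0.05 0 0;0.033 0.183 -0.05 0 0;0.033 0.183 -0.05 0 0;0.033 0.183 -0.05 0 0'
cat >> h.py <<'E'
def wlook(fn):
    s=r.state(); ci=r.camera_info('wrist'); img,d=r.get_image('wrist'); cv2.imwrite('pics/'+fn+'.png',img)
    np.savez('pics/'+fn+'.npz',K=ci['K'],eye=ci['eye'],rot=ci['rotation'],img=img,d=d,tcp=s['eef_pos']); return img
def wplane(fn,uv,z):
    f=np.load('pics/'+fn+'.npz');K=f['K'];uv=np.atleast_2d(uv).astype(float)
    x=(uv-K[:2,2])/K[0,0]; t=np.hypot(*x.T)+1e-9
    k=np.c_[x*(np.sin(t)/t)[:,None],np.cos(t)]@Ro.from_quat(f['rot']).as_matrix().T
    return f['eye']+k*((z-f['eye'][2])/k[:,2])[:,None]
E
python3 -c "
from h import *
wlook('w1')"
```

```text
time_s: 2.4
eef_pos: [0.4719, 0.3403, 0.2331]
eef_rot: [0.556, 0.831, -0.0, 0.0]
force: [0.1, -0.2, -0.8]
finger_gap: 1.003
grasp_force: 0.0
```

View pics/w1.png

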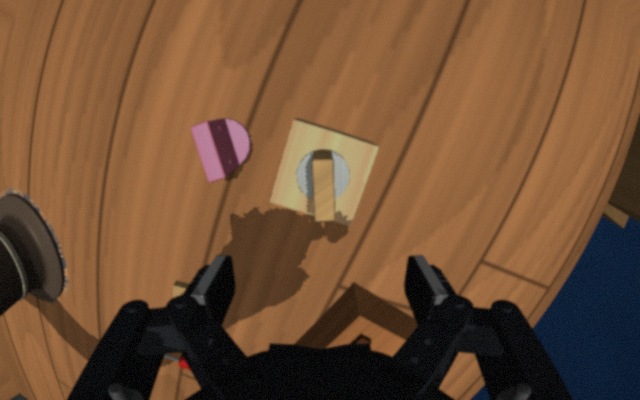

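The wrist view shows the head's top face at about (313–335, 160–221) over the holder hole at (323,175), lined up with the jaws.

```bash
python3 -c "
from h import *
img=cv2.imread('pics/w1.png');h=cv2.cvtColor(img,cv2.COLOR_BGR2HSV)
print(img[190,324],h[190,324],h[190,295],h[215,324],h[165,324])
m=np.zeros(h.shape[:2],np.uint8);m[150:228,308:342]=((abs(h[...,0].astype(int)-h[190,324,0])<4)&(h[...,1]>105)&(h[...,2]>165))[150:228,308:342]
n,l,st,c=cv2.connectedComponentsWithStats(m);k=1+st[1:,4].argmax();print(st[k])
v,u=np.where(l==k);q=wplane('w1',np.c_[u,v],.107)[:,:2]*1000
print(cv2.minAreaRect(q.astype(np.float32)),q.mean(0))
q=wplane('w1',[(314,160),(332,160),(336,220),(314,221)],.107);print(q.round(4),q.mean(0))
"
```

```text
[ 94 143 180] [ 17 122 180] [ 25  85 185] [ 18 121 181] [ 18 127 175]
[314 161  20  59 969]
((472.5068664550781, 348.7368469238281), (15.035516738891602, 50.607391357421875), 24.32009506225586) [472.35624689 348.61169295]
[[0.4553 0.3696 0.107 ]
 [0.4687 0.3752 0.107 ]
 [0.4922 0.3287 0.107 ]
 [0.4752 0.3207 0.107 ]] [0.47284316 0.34854816 0.107     ]
```

```bash
python3 -m creep '0 0.005 -0.02 1.5 0;0 0.005 -0.06 1.5 0.3;0 0.005 -0.09 1.5 0.3;0 0.005 -0.12 1.5 0.3;0 0.005 -0.1475 1.5 0.3;0 0.005 -0.1475 1.5 0.3;0 0.005 -0.1475 1.5 1;0 0.005 -0.1475 1.5 1' 60
python3 -m creep '0 0 0 0 1;0 0 0 0 1;0 0 0 0 1;0 0 0 0 1;0 0 0 0 1'
```

```text
time_s: 3.25
eef_pos: [0.4729, 0.3467, 0.0878]
eef_rot: [0.545, 0.838, 0.001, 0.001]
force: [-0.2, 0.1, 0.7]
finger_gap: 0.37
grasp_force: 0.0
time_s: 3.75
eef_pos: [0.4728, 0.3469, 0.0878]
eef_rot: [0.545, 0.838, 0.001, 0.001]
force: [-0.1, -2.2, 8.7]
finger_gap: 0.205
grasp_force: 58.7
```

```bash
python3 -m creep '0 0 0.03 0 1;0 0 0.06 0 1;0 0 0.10 0 1;0.01 -0.04 0.13 -8 1;0.02 -0.08 0.13 -16 1;0.03 -0.12 0.13 -24 1;0.04 -0.16 0.13 -32 1;0.05 -0.20 0.13 -40 1'
python3 -m creep '0.01 -0.04 0 -8 1;0.02 -0.08 0 -16 1;0.03 -0.12 0 -24 1;0.039 -0.16 0 -27 1;0.044 -0.20 0 -27 1;0.049 -0.235 0 -27 1;0.049 -0.241 0 -27 1;0.049 -0.241 0 -27 1'
python3 -c "
from h import *
img=wlook('w2'); i,_=save('side','side1')
c=cv2.resize(i[100:260,240:420],None,fx=2.5,fy=2.5)
w=img[100:400,160:480]; hh=max(c.shape[0],300)
cv2.imwrite('pics/c2.png',np.hstack([cv2.copyMakeBorder(x,0,hh-x.shape[0],0,0,cv2.BORDER_CONSTANT) for x in (w,c)]))
print(r.state()['eef_pos'],r.state()['moment'])"
```

```text
time_s: 4.55
eef_pos: [0.5218, 0.1446, 0.2165]
eef_rot: [0.8, 0.599, 0.0, 0.0]
force: [1.4, -1.0, -3.2]
finger_gap: 0.203
grasp_force: 59.7
time_s: 5.35
eef_pos: [0.5704, -0.0962, 0.2158]
eef_rot: [0.918, 0.397, -0.0, 0.0]
force: [-0.1, 0.5, -2.0]
finger_gap: 0.196
grasp_force: 59.5
[ 0.57057541 -0.09310996  0.21597627] [0.02212215 0.00986374 0.00046012]
```

View pics/c2.png

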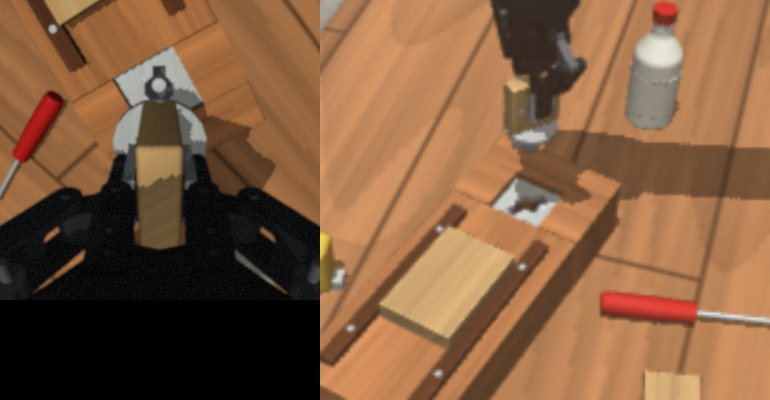

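The left crop shows the socket hole at wrist pixel (318,185) with its slot parallel to the head. The head's top face spans image corners (296,246)–(344,246)–(347,346)–(293,346). The right crop shows the stop hanging upright above the socket.

```bash
python3 -c "
from h import *
f=np.load('pics/w2.npz');img=f['img'];tcp=f['tcp'];print(tcp)
g=cv2.cvtColor(img,cv2.COLOR_BGR2GRAY)
cv2.imwrite('pics/c3.png',np.hstack([cv2.resize(img[145:245,260:380],None,fx=3.3,fy=3.3,interpolation=cv2.INTER_CUBIC),cv2.resize(img[235:355,250:390],None,fx=2.75,fy=2.75,interpolation=cv2.INTER_CUBIC)]))
t=np.radians(46.6);ax=np.array([[np.cos(t),np.sin(t)],[-np.sin(t),np.cos(t)]])
for n,uv,z in(('hole',[(318,185)],.065),('head',[(296,246),(344,246),(347,346),(293,346)],tcp[2]+.019)):
    q=wplane('w2',uv,z);print(n,q.round(4).tolist(),q.mean(0).round(4),'rel tcp along/across head',(ax@(q.mean(0)-tcp)[:2]).round(4))
"
```

```text
[ 0.57040648 -0.09621495  0.21584159]
hole [[0.5735, -0.091, 0.065]] [ 0.5735 -0.091   0.065 ] rel tcp along/across head [0.0059 0.0013]
head [[0.5837, -0.0693, 0.2348], [0.5965, -0.0813, 0.2348], [0.5641, -0.1207, 0.2348], [0.5466, -0.1042, 0.2348]] [ 0.5727 -0.0939  0.2348] rel tcp along/across head [ 0.0033 -0.0001]
```

View pics/c3.png

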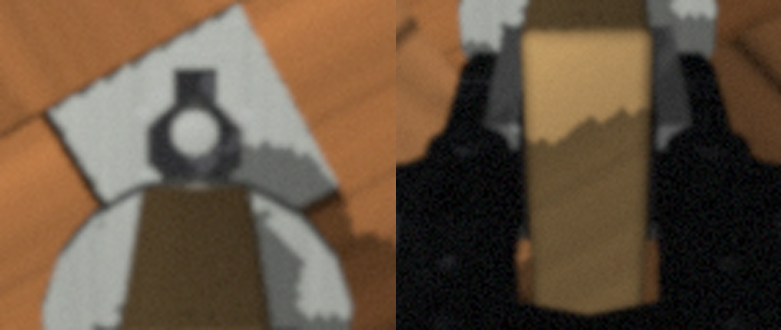

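```bash
python3 -c "
from h import *
img=wlook('w3');tcp=np.load('pics/w3.npz')['tcp'];print(tcp,r.state()['eef_rot'])
g=cv2.cvtColor(img,cv2.COLOR_BGR2GRAY)
for v in range(158,202,3): print(v,' '.join('%3d'%x for x in g[v,298:342:1]))
print('col',[int(x) for x in g[236:256,320]],[int(x) for x in g[335:360,320]])
for v in(260,300,335): print('row',v,[int(x) for x in g[v,288:302]],[int(x) for x in g[v,336:352]])
"
```

```text
[ 0.57057541 -0.09310996  0.21597627] [ 9.16703909e-01  3.99566918e-01  2.80750776e-04 -3.78250845e-04]
158 114 116 116 115 117 115 117 115 112 113 112 115 114 112 111 110 107 108 112 127 133 143 152 164 174 178 177 178 177 178 175 176 176 175 175 176 175 177 173 172 170 164 151 143
161 113 113 117 117 114 118 114 112 110 109 109 110 112 112 120 138 157 175 179 178 180 180 179 179 181 180 179 179 176 179 177 178 178 177 176 179 176 176 173 174 173 175 171 159
164 113 114 115 110 112 103  99 105 126 146 160 169 177 176 175 180 178 180 181 180 178 180 180 179 178 177 177 182 178 180 178 179 176 176 176 179 176 176 172 174 173 176 176 171
167 112 115 118 114 121 131 150 166 175 179 180 179 181 179 182 177 175 168 159 161 160 159 161 162 162 162 157 160 164 165 174 176 178 178 174 175 173 173 173 174 175 176 175 175
170 161 172 175 173 174 176 174 175 176 177 183 178 180 179 180 178 156 109  66  61  57  55  56  53  62  66  72  75  81 107 146 172 176 178 177 179 174 175 173 170 175 176 174 176
173 178 178 177 174 177 171 171 176 176 177 179 181 181 181 176 175 154 105  62  51  51  49  48 
[... 1585 characters left out ...]
65  65  66  73  79  88  96  97  92  89  86  75  70  64  61  66  65  60  58  60  61  66  69  77  83  90  96  99 102 102
col [61, 63, 58, 62, 61, 60, 67, 64, 69, 81, 101, 116, 130, 140, 144, 148, 151, 150, 148, 150] [86, 85, 84, 83, 84, 86, 86, 88, 85, 85, 88, 89, 86, 74, 44, 17, 13, 7, 10, 15, 2, 14, 4, 19, 14]
row 260 [65, 63, 67, 66, 64, 66, 71, 84, 103, 124, 138, 147, 149, 156] [139, 136, 133, 123, 111, 96, 78, 52, 49, 52, 51, 45, 45, 53, 54, 55]
row 300 [12, 18, 9, 11, 9, 6, 4, 23, 29, 41, 60, 70, 73, 78] [85, 80, 76, 72, 59, 41, 29, 24, 15, 19, 16, 7, 10, 22, 14, 9]
row 335 [10, 6, 6, 8, 9, 23, 33, 56, 59, 56, 56, 61, 65, 76] [84, 80, 71, 65, 63, 62, 62, 59, 52, 33, 14, 11, 12, 9, 0, 17]
```

```bash
python3 -c "
from h import *
tcp=np.load('pics/w3.npz')['tcp']
t=np.radians(47.1);ax=np.array([[np.cos(t),np.sin(t)],[-np.sin(t),np.cos(t)]])
def p(n,uv,z):
    q=wplane('w3',uv,z);print(n,[(ax@(a-tcp)[:2]*1000).round(1).tolist() for a in q],q.mean(0).round(4))
p('slotend, minus 22 along',[(315,168.5),(327.2,168.5),(321.1,168.5)],.065)
p('hole L/R',[(307.3,192.5),(334.6,192.5)],.065)
p('pad',[(320.3,188)],.051)
p('head front/back',[(296.3,246),(341.5,246),(296,349),(343,349)],tcp[2]+.019)
"
```

```text
slotend, minus 22 along [[21.3, 4.0], [21.3, -6.9], [21.3, -1.5]] [ 0.5862 -0.0785  0.065 ]
hole L/R [[-1.0, 11.1], [-1.1, -13.8]] [ 0.5709 -0.0948  0.065 ]
pad [[-0.7, -0.8]] [ 0.5707 -0.0942  0.051 ]
head front/back [[28.7, 8.5], [28.7, -7.9], [-24.0, 10.7], [-24.1, -10.5]] [ 0.572  -0.0913  0.235 ]
```

```bash
python3 -m creep '-0.001 -0.0033 -0.03 -0.5 1;-0.001 -0.0033 -0.06 -0.5 1;-0.001 -0.0033 -0.075 -0.5 1;-0.001 -0.0033 -0.08 -0.5 1;-0.001 -0.0033 -0.085 -0.5 1;-0.001 -0.0033 -0.085 -0.5 1' 80
python3 -m creep '0 0 -0.004 0 1;0 0 -0.008 0 1;0 0 -0.008 0 1'
```

```text
time_s: 6.1
eef_pos: [0.5702, -0.0975, 0.1312]
eef_rot: [0.919, 0.395, 0.0, 0.0]
force: [-0.2, -0.1, -3.3]
finger_gap: 0.203
grasp_force: 79.7
time_s: 6.4
eef_pos: [0.5703, -0.0975, 0.123]
eef_rot: [0.919, 0.395, 0.001, 0.0]
force: [1.3, 0.8, -1.7]
finger_gap: 0.197
grasp_force: 80.0
```

```bash
python3 -m creep '0 0 -0.003 0 1;0 0 -0.006 0 1;0 0 -0.009 0 1;0 0 -0.009 0 1'; python3 -m creep '0 0 -0.002 0 1;0 0 -0.004 0 1;0 0 -0.006 0 1;0 0 -0.006 0 1'
```

```text
time_s: 6.8
eef_pos: [0.5703, -0.0975, 0.1139]
eef_rot: [0.919, 0.395, 0.001, 0.0]
force: [0.9, 3.7, 0.7]
finger_gap: 0.199
grasp_force: 80.8
time_s: 7.2
eef_pos: [0.5704, -0.0975, 0.1083]
eef_rot: [0.919, 0.395, 0.001, 0.0]
force: [0.4, 2.6, 6.1]
finger_gap: 0.199
grasp_force: 81.3
```

```bash
python3 -m creep '0 0 -0.001 0 1;0 0 -0.001 0 1'; python3 -m creep '0 0 -0.001 0 1;0 0 -0.001 0 1'
```

```text
time_s: 7.4
eef_pos: [0.5704, -0.0974, 0.1078]
eef_rot: [0.919, 0.395, 0.001, 0.0]
force: [-1.2, 3.6, 10.0]
finger_gap: 0.198
grasp_force: 81.7
time_s: 7.6
eef_pos: [0.5705, -0.0975, 0.1078]
eef_rot: [0.919, 0.395, 0.001, 0.0]
force: [-4.9, 3.0, 17.8]
finger_gap: 0.201
grasp_force: 83.0
```

```bash
python3 -m creep '0 0 0.0007 0 1;-0.0002 0.0002 0.0007 -7.5 1;-0.0004 0.0005 0.0007 -15 1;-0.0005 0.0008 0.0007 -22.5 1;-0.0006 0.0010 0.0007 -30 1;-0.0006 0.0010 0.0007 -30 1'
```

```text
time_s: 8.2
eef_pos: [0.5707, -0.0968, 0.1079]
eef_rot: [0.99, 0.141, 0.002, 0.001]
force: [0.6, 3.2, 8.6]
finger_gap: 0.199
grasp_force: 81.4
```

```bash
python3 -m creep '0 0.0003 0 -7.5 1;-0.0001 0.0006 0 -15 1;-0.0001 0.0009 0 -22.5 1;0 0.0012 0 -30 1;0 0.0012 0 -31 1;0 0.0012 0 -31 1'; python3 -c "
from h import *
s=r.state();print(s['moment'],s['force'])"
```

```text
time_s: 8.8
eef_pos: [0.5709, -0.0957, 0.1079]
eef_rot: [0.992, -0.127, 0.002, 0.0]
force: [1.5, 1.7, 8.9]
finger_gap: 0.199
grasp_force: 81.3
[ 0.51231504 -0.29609047  0.11795897] [1.47387416 1.68350643 8.9317716 ]
```

```bash
python3 -m creep '0 0 0.0015 0 1;0 0 0.003 0 1;0 0 0.003 0 1'; python3 -m creep '0 0 0 0 0.5;0 0 0 0 0.5;0 0 0 0 0.5;0 0 0.03 0 0.5;0 0 0.06 0 0.5;0 0 0.10 0 0.5;0 0 0.12 0 0.5;0 0 0.12 0 0.5'
python3 -c "
from h import *
img=wlook('w4'); i,_=save('side','side2'); t,_=save('top','top2')
A=cv2.resize(i[120:290,220:400],None,fx=2.2,fy=2.2);B=cv2.resize(t[130:250,230:400],None,fx=2.3,fy=2.3)
h=400;cv2.imwrite('pics/c4.png',np.hstack([cv2.copyMakeBorder(x,0,h-x.shape[0],0,0,cv2.BORDER_CONSTANT) for x in (A,B)]))"
```

```text
time_s: 9.1
eef_pos: [0.5707, -0.0957, 0.1103]
eef_rot: [0.992, -0.126, 0.002, -0.0]
force: [5.2, 1.6, 4.1]
finger_gap: 0.203
grasp_force: 80.7
time_s: 9.9
eef_pos: [0.5703, -0.0962, 0.2326]
eef_rot: [0.992, -0.127, 0.002, 0.0]
force: [0.1, 0.0, -0.2]
finger_gap: 0.503
grasp_force: 0.0
```

View pics/c4.png

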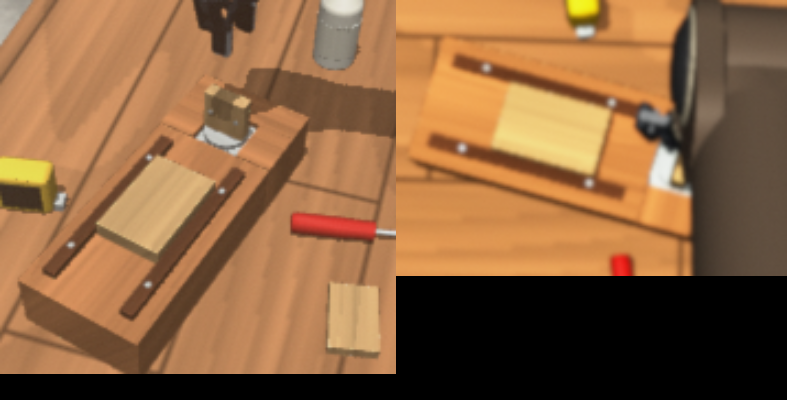

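View pics/w4.png

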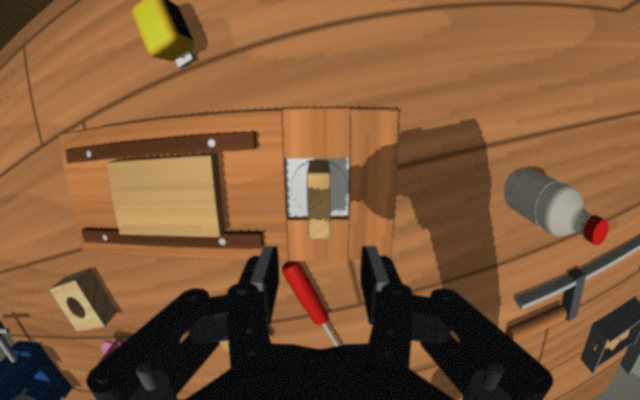

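The stop stands upright and square across the block, at wrist pixel (319,205), with its flange in the recess. The depth data will give its height.

```bash
python3 -c "
from h import *
d=np.load('pics/side2.npy');P=cloud('side',d)
q=P[150:200,300:345].reshape(-1,3);m=(np.hypot(q[:,0]-.5707,q[:,1]+.0945)<.04);z=q[m,2];print(np.sort(z)[-25:].round(4))
t=q[m&(q[:,2]>z.max()-.006)];print(len(t),t.mean(0).round(4)); b=P[200,285:300];print('board top',b[::5].round(4))
f=np.load('pics/w4.npz')['d'];print('wrist depth head/blk/board/recess',f[215,319],f[205,375],f[195,160],f[165,292])
img=cv2.imread('pics/w4.png');g=cv2.cvtColor(img,cv2.COLOR_BGR2GRAY)
q=wplane('w4',[(309.5,172),(328,172),(330,238),(308.5,238)],.130);print('head',q.mean(0).round(4))
q=wplane('w4',[(217,153),(221,237),(111,161),(120,235)],.095);print('board',q.round(4),q[:2].mean(0),q[2:].mean(0))
"
```

```text
[0.1311 0.1311 0.1311 0.1311 0.1311 0.1313 0.1313 0.1314 0.1314 0.1314
 0.1314 0.1315 0.1315 0.1316 0.1316 0.1318 0.132  0.1321 0.1323 0.1323
 0.1325 0.1328 0.1328 0.133  0.1332]
111 [ 0.571  -0.0929  0.13  ]
board top [[0.6318 0.0277 0.0971]
 [0.6211 0.0216 0.0945]
 [0.6088 0.0195 0.0965]]
wrist depth head/blk/board/recess 0.23879021 0.29471755 0.2685188 0.2913147
head [ 0.5729 -0.0964  0.13  ]
board [[ 0.6309 -0.0196  0.095 ]
 [ 0.5548  0.0042  0.095 ]
 [ 0.6585  0.0953  0.095 ]
 [ 0.5825  0.1209  0.095 ]] [ 0.59285277 -0.00772947  0.095     ] [0.6205058  0.10810744 0.095     ]
```

The head's top is at z 0.130, so the stop is locked (popped up it would be 0.142). Next I go behind the board with the gripper shut.

```bash
python3 -m creep '0.011 0.048 0 0 1;0.022 0.096 0 0 1;0.033 0.144 0 0 1;0.044 0.19 0 0 1;0.054 0.235 0 0 1;0.059 0.253 0 0 1;0.059 0.253 0 0 1;0.059 0.253 0 0 1'
python3 -m creep '0 0 -0.04 0 1;0 0 -0.08 0 1;0 0 -0.11 0 1;0 0 -0.127 0 1;0 0 -0.127 0 1;0 0 -0.127 0 1'
```

```text
time_s: 10.85
eef_pos: [0.6276, 0.1563, 0.2278]
eef_rot: [0.992, -0.126, -0.001, 0.001]
force: [0.5, -1.4, -0.0]
finger_gap: 0.003
grasp_force: 0.0
time_s: 11.45
eef_pos: [0.6283, 0.1554, 0.1027]
eef_rot: [0.992, -0.127, -0.0, 0.0]
force: [-0.2, 0.4, -0.2]
finger_gap: -0.001
grasp_force: 0.0
```

```bash
python3 -m creep '-0.0028 -0.0117 0 0 1;-0.0056 -0.0233 0 0 1;-0.0084 -0.035 0 0 1;-0.0112 -0.0467 0 0 1;-0.014 -0.0583 0 0 1;-0.0163 -0.0681 0 0 1;-0.0187 -0.0778 0 0 1;-0.021 -0.0875 0 0 1'
python3 -m creep '-0.0012 -0.0049 0 0 1;-0.0023 -0.0097 0 0 1;-0.0023 -0.0097 0 0 1'
```

```text
time_s: 12.25
eef_pos: [0.607, 0.0691, 0.1025]
eef_rot: [0.992, -0.126, 0.0, -0.0]
force: [1.0, 2.1, 0.9]
finger_gap: 0.001
grasp_force: 0.8
time_s: 12.55
eef_pos: [0.6047, 0.0592, 0.1024]
eef_rot: [0.992, -0.127, -0.0, 0.0]
force: [0.3, -0.3, 0.2]
finger_gap: 0.003
grasp_force: 0.0
```

```bash
python3 -m creep '-0.0012 -0.0049 0 0 1;-0.0023 -0.0097 0 0 1'; python3 -m creep '-0.0006 -0.0024 0 0 1;-0.0012 -0.0049 0 0 1'
python3 - <<'E'
from h import *
t,d=save('top','top3');i,ds=save('side','side3')
P=cloud('side',ds)
cv2.imwrite('pics/c5.png',cv2.resize(i[120:290,220:400],None,fx=3,fy=3))
E
```

```text
time_s: 12.75
eef_pos: [0.6025, 0.0506, 0.1024]
eef_rot: [0.992, -0.126, -0.0, -0.0]
force: [0.3, 0.9, -0.2]
finger_gap: -0.0
grasp_force: 0.4
time_s: 12.95
eef_pos: [0.6012, 0.0452, 0.1024]
eef_rot: [0.992, -0.126, -0.0, 0.0]
force: [0.3, -0.2, 0.2]
finger_gap: 0.002
grasp_force: 0.3
```

View pics/c5.png

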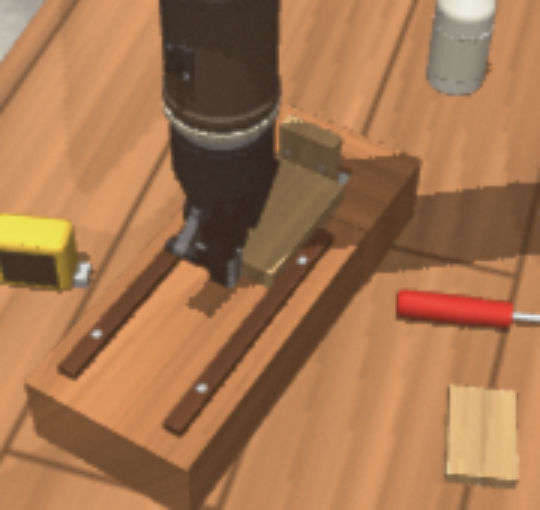

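The board is nearly at the stop; in the crop its front edge is at about (335,205) and the head at (310,150). I push on gently until contact.

```bash
for i in 1; do python3 -m creep '-0.0005 -0.0020 0 0 1;-0.0005 -0.0020 0 0 1'; python3 -m creep '-0.0005 -0.0020 0 0 1;-0.0005 -0.0020 0 0 1'; python3 -m creep '-0.0005 -0.0020 0 0 1;-0.0005 -0.0020 0 0 1'; done
```

```text
time_s: 13.25
eef_pos: [0.6008, 0.0438, 0.1025]
eef_rot: [0.992, -0.126, -0.0, -0.0]
force: [-0.7, 0.9, -1.0]
finger_gap: -0.005
grasp_force: 0.4
time_s: 13.45
eef_pos: [0.6006, 0.043, 0.1027]
eef_rot: [0.992, -0.126, 0.0, -0.001]
force: [0.1, 4.5, -0.1]
finger_gap: -0.001
grasp_force: 2.3
time_s: 13.65
eef_pos: [0.6004, 0.0424, 0.103]
eef_rot: [0.992, -0.125, 0.001, -0.002]
force: [1.3, 7.9, 0.9]
finger_gap: 0.002
grasp_force: 3.9
```

The force rises to 8 N, so the board is against the stop. I back off, lift, move aside and check.

```bash
python3 -m creep '0 0 0 0 1;0.001 0.003 0 0 1;0.005 0.02 0 0 1;0.007 0.03 0 0 1;0.007 0.03 0.04 0 1;0.007 0.03 0.08 0 1;0.007 0.07 0.12 0 1;0.007 0.12 0.13 0 1'
python3 -m creep '0 0.05 0 0 1;0 0.1 0 0 1;0 0.15 0 0 1;0 0.15 0 0 1'
python3 - <<'E'
from h import *
i,d=save('side','side4');P=cloud('side',d);h=cv2.cvtColor(i,cv2.COLOR_BGR2HSV)
u=np.array([.2334,.9724]);x=np.array([.9724,-.2334]);o=np.array([.5707,-.0945])
q=P.reshape(-1,3);y=(q[:,:2]-o)@u;a=(q[:,:2]-o)@x
m=(abs(a)<.033)&(y>-.03)&(y<.2)
for lo in np.arange(-.02,.16,.006):
    k=m&(y>=lo)&(y<lo+.006)
    print(round(lo*1000),k.sum(),np.percentile(q[k,2],[10,50,90]).round(3) if k.sum() else '')
cv2.imwrite('pics/c6.png',cv2.resize(i[120:290,220:400],None,fx=3,fy=3,interpolation=cv2.INTER_CUBIC))
E
```

```text
time_s: 14.45
eef_pos: [0.6092, 0.1519, 0.2352]
eef_rot: [0.992, -0.129, 0.003, -0.0]
force: [0.9, 0.7, -0.3]
finger_gap: 0.002
grasp_force: 0.0
time_s: 14.85
eef_pos: [0.6032, 0.314, 0.2304]
eef_rot: [0.993, -0.121, -0.001, -0.003]
force: [0.2, 0.2, -0.2]
finger_gap: -0.0
grasp_force: 0.0
-20 4 [0.068 0.074 0.076]
-14 24 [0.097 0.129 0.13 ]
-8 42 [0.096 0.129 0.131]
-2 54 [0.105 0.129 0.132]
4 213 [0.095 0.111 0.128]
10 43 [0.094 0.095 0.097]
16 41 [0.093 0.094 0.096]
22 45 [0.093 0.095 0.097]
28 41 [0.093 0.095 0.097]
34 39 [0.093 0.095 0.096]
40 41 [0.093 0.095 0.096]
46 45 [0.093 0.095 0.097]
52 44 [0.093 0.095 0.097]
58 49 [0.094 0.095 0.097]
64 41 [0.093 0.095 0.097]
70 43 [0.094 0.095 0.096]
76 47 [0.094 0.095 0.097]
82 47 [0.094 0.095 0.097]
88 45 [0.094 0.095 0.097]
94 52 [0.093 0.095 0.096]
100 49 [0.093 0.095 0.096]
106 47 [0.093 0.095 0.096]
112 49 [0.093 0.095 0.096]
118 52 [0.093 0.095 0.097]
124 163 [0.075 0.086 0.095]
130 54 [0.073 0.075 0.077]
136 52 [0.073 0.075 0.076]
142 45 [0.073 0.075 0.077]
148 53 [0.074 0.075 0.077]
154 49 [0.073 0.075 0.077]
```

View pics/c6.png

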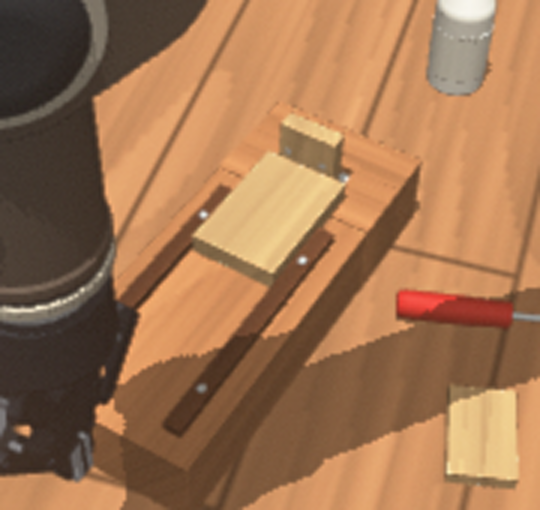

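The board lies flat with its front edge at (315,165) touching the stop, its back about 128 mm from the socket and the stop's top at z 0.130. I hand the job in.

```bash
python3 -c "
from bench import r
print(r.finish_job())"
```

```text
the job is handed in; nothing more can be done
None
```

I handed the job in at about 15 s of the 64 s allowed: the last camera check showed the stop locked square in the socket and the board flat against it; I pushed nothing else, and no verdict came back.

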